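Shut and lock the print case with its quarter-turn dial

ROBOT

A 6-joint arm with a two-finger parallel gripper is mounted at the origin on the work surface. World frame = base frame: x ahead of the robot, y to its left, z up, the work surface at z = 0. Lengths are in m, angles in rad, forces in N, time in s.
With the tool pointing down it reaches from about 0.375 to 0.975 m from the base axis. Payload 3.8 kg.
Tool frame: the origin (TCP) lies at the very end of the fingers, on their centre line; the grasp point (between the pads) lies 19 mm behind it (bot.grip_point_offset is the distance from the TCP to the grasp point, in m); z points along the fingers, x is the direction in which the jaws open and shut, and the axes are right-handed (so a half turn about z gives the same grasp; the last joint's range is limited). The gripper opens to 85 mm and grips with 20 to 120 N. Pads are 22 mm wide; open, the fingers measure 114 mm over their backs; the gripper's body (76 mm by 85 mm) begins 54 mm behind the grasp point. The pads swing forward as they close: fully open they stand 13 mm farther back than shut.
Start: joints at [-0.037, 0.264, 1.604, -0, 1.274, -0.037], TCP at [0.675, -0, 0.231] pointing down, gripper open.
Joint ranges: [-2.63, 2.63], [-0.94, 2.18], [0.31, 2.57], [-1.31, 4.45], [0, 2.66], [-2.55, 2.55]. Speed limits (rad/s): [2.57, 2.57, 3.14, 3.14, 3.14, 3.14].

INTERFACE

Orientations are given as a rotation vector (axis times angle).
In Python, from workcell import bot, read_camera gives the robot as it stands.
- The arm moves only by the tool arm_command, never from a script. Its argument "rows" is a list of rows, each an object with "delta_rot": the turn, a rotation vector about the tool's x, y, z in rad, a list of three; "xyz": the shift along the tool's x, y, z in m, a list of three; "gripper": the finger opening in m, from 0 to 0.0854. A call has 1 to 12 rows; each row shifts and turns the commanded pose from where the row before left it, along the tool's axes as they then stand; what a row does not reach is not made up. A row lasts 1/10 s, in which the tool goes at most 50 mm and 8.59 degrees, less where a joint would pass 70% of its speed; a pose out of reach is approached as far as the arm can. A call is refused whole if a number of a shift passes 0.05 or a number of a turn 0.15, either way. A call with a gripper value outside its range is refused whole. The fingers move at their own pace and stop on an object; "force" is the grip in N (left out, the last holds). Time passes only in rows, so rows that do not move let the fingers close. It gives the time, the measured TCP pose, the force and the opening at its end, in the units of the state.
- bot.read_state(): the state, without advancing time (a new reading comes with each control period).
- read_camera(name): name is "scene" or "side" or "wrist"; returns a dict with "pixels" (480x640x3 uint8, red, green, blue), "range_z" (480x640 float32, m along the optical axis (not along the pixel's ray), 0 where there is no reading), "intrinsics" (3x3 intrinsics, pixels), "camera_from_world" (4x4, takes a point from world to camera coordinates). Camera axes: x right, y up, looking along -z (the intrinsics and any distortion apply to the point x, -y, -z); pixel columns grow to the right and rows downward; lengths in m; the calibration is good to about 2 mm. A picture is of the moment at which its call begins.
- bot.finish_job(): hands the job in, once; it reports no verdict.
The state is a dict: "time": time; "q": joint angles; "joint_vel": joint speeds; "joint_torque": joint torques, N m; "tool_pos": TCP position; "tcp_rot": TCP orientation; "wrist_force": force on the tool from outside, world axes, zero at the start; "torque": the same for the moment, N m; "width": opening from 0.0 (shut) to 1.0 (fully open).
Only numpy, scipy, OpenCV 4.12 (cv2) and the standard library are available. Lean on these libraries where they do the work, as an engineer would, in place of code of your own. Each camera call takes 0.05 s, during which the arm holds its last target.

TASK

The brown board lid of the white print case stands ajar: push it down flush onto the case, then set a fingertip in the slot of the round orange dial on the lid and turn the dial clockwise a quarter turn, as far as it goes, so that the slot points at the case's front edge and the lid is locked. Use the fingertips only: grip and lift nothing, do not open the lid further, leave the mug, tape and other things on the desk where they are, and finish with the hand clear of everything.

Things in the scene. Friction and masses are not known exactly. Their poses are not given: they have to be found in the camera images.
- case: white print case fixed to the desk, 250 (its x) x 320 (its y) x 60 mm high without the lid. Origin: centre of its underside. Its x points from the front edge (on the robot's side, where the dial is) to the hinge edge; its y to the left; z up. Its yaw is within 0.3 rad of the robot's.
- lid (a joint): angle of the lid, rad: 0 is flush shut (a hard stop), larger is more open; it starts between 0.28 and 0.5. The lid is a brown board 250 x 320 x 6 mm, hinged along the case's far edge. A stiff hinge holds it wherever it is left, shut too; pushing it down at the front takes about 1 to 3 N.
- cam (a joint): angle of the dial, rad: 0 is unlocked, it grows clockwise as seen from above, with a hard stop at 1.6. It starts between 0 and 0.35. At 0 the slot runs along the case's y (left-right), at 1.57 along its x (towards the front edge). Stays where it is left; turning it takes about 4 N at 30 mm from the axis. Under the lid it turns a steel tongue beneath a keeper of the case, which then holds the lid down, so the lid must be shut before the dial is turned.
- lid_hinge (a point): middle of the lid's hinge line, at the lid's underside, 60 mm above the desk. The line runs along the case's y.
- press_left (a point): point on the lid's bare upper face to push on, left of the dial, 210 mm from the hinge line, 110 mm left of the lid's middle, 40 mm from the front edge; 66 mm above the desk when shut.
- press_right (a point): the same, 110 mm right of the lid's middle.
- dial_centre (a point): centre of the dial on the slot's floor, 185 mm from the hinge line, midway across the lid; 70 mm above the desk when the lid is shut. The dial is an orange disc 100 mm across with a slot 38 mm wide and 16 mm deep right across it (black floor); its top stands 20 mm above the lid. A grey collar, 116 mm outside, 104 mm inside, of about the dial's height stands close around it on the lid and closes the slot's ends.
- slot_left (a point): point on the slot's floor 30 mm from the dial's axis, towards the end that lies left (the case's +y) at dial angle 0 and swings away from the front edge as the dial turns clockwise.
- slot_right (a point): the same at the opposite end of the slot: right at dial angle 0, it swings towards the front edge.
- mug: blue mug, 80 mm across, 92 mm high, handle on its y side, standing beside the case's left side. Leave it. Origin: centre of its underside.
- tape: green roll of tape lying flat beside the case's right side, 72 mm across, 24 mm high. Leave it. Origin: centre of its underside.
- jar: amber glass jar with a steel lid, 68 mm across, 85 mm high, on the desk to one side. Leave it. Origin: centre of its underside.
- bird: small wooden bird, 80 mm long, 78 mm high, on the desk to one side. Leave it. Origin: centre of its underside.
- pencup: empty terracotta pen cup, 76 mm across, 100 mm high, on the desk to one side. Leave it. Origin: centre of its underside.
- marker: black marker lying on the desk nearer the robot, right, 135 (its x) x 14 x 14 mm. Leave it. Origin: centre of its underside.
- eraser: white eraser on the desk nearer the robot, left, 55 (its x) x 22 x 13 mm. Leave it. Origin: centre of its underside.

How it is judged:
On the way, in this order (a step that is already met when the one before it is completed fails the run):
1. the lid is pushed flush onto the case, the dial not yet turned (value of joint lid below 0.025 rad and value of joint cam below 0.9 rad), for 0.2 s.
2. the dial is turned to its locked end (value of joint cam above 1.38 rad and value of joint lid below 0.025 rad), for 0.2 s.
At the end, for the whole second after the job is handed in: the lid lies flush (within 0.025 rad, 6 mm at its front edge) and the dial stands at its locked end (beyond 1.38 rad, 79 degrees), at rest; the bystanders within 40 mm of where they stood (all of step 2 and velocity of joint cam below 0.05 rad/s); the robot touches nothing.
It fails at once if one of the bystanders (mug, tape, jar, bird, pen cup, marker, eraser) is lifted or shifted by more than 40 mm (distance of any of mug, tape, jar, bird, pencup, marker, eraser from where it was at the start of the episode above 0.04 m).
It fails at once if the lid is lifted open further (value of joint lid above 0.6 rad).
It also fails if it takes over 48 s, if anything falls off the work surface, if the arm or the gripper's body presses on something with over 40 N, if the wrist force passes 120 N, or if a joint passes its speed limit or range.

## Working session

There is one attempt and no reset: what is moved stays moved. The work goes in short steps, Python scripts to look and compute and a tool call to move; the robot and the scene stay as the last step left them, time stands still between calls to the robot, and variables do not carry over. Pictures are saved under pics/ and viewed, and the job is handed in when it is done.

Besides the shell and the picture viewer there is one more tool, called after ">>>" in YAML: its name, and indented under it one key for each argument. arm_command: Moves the arm, as the interface text tells. Its arguments: {"type":"object","properties":{"rows":{"type":"array","items":{"type":"object","properties":{"delta_rot":{"type":"array","items":{"type":"number"}},"xyz":{"type":"array","items":{"type":"number"}},"gripper":{"type":"number"}}}},"force":{"type":"number"}},"required":["rows"]}

```bash
ls; mkdir -p pics
python3 - <<'E'
from workcell import bot, read_camera
import cv2, numpy as np
s=bot.read_state(); print(s)
for n in ["scene","side","wrist"]:
    c=read_camera(n); cv2.imwrite(f"pics/{n}0.png",c["pixels"][:,:,::-1]); np.savez(f"{n}0.npz",**c)
    print(n,c["intrinsics"],c["camera_from_world"])
E
```

```text
pics
{'time': 0.0, 'q': array([-3.68723466e-02,  2.64783588e-01,  1.60540602e+00, -7.06112005e-06,
        1.27369981e+00, -3.68736192e-02]), 'joint_vel': array([-0.00086523, -0.00050958,  0.00017325,  0.00020606, -0.00118353,
        0.00016323]), 'joint_torque': array([ 6.10465631e-04, -5.15121067e+01, -3.67308676e+01, -4.07824507e-05,
        1.31324201e-02,  1.46811578e-05]), 'tool_pos': array([6.74251892e-01, 4.20645906e-05, 2.29924237e-01]), 'tcp_rot': array([-3.14151266e+00, -5.25798764e-06,  3.60559338e-03]), 'wrist_force': array([ 0.0251567 ,  0.59045892, -0.4409073 ]), 'torque': array([ 0.01484793,  0.02575716, -0.00949746]), 'width': 1.0015025330704377}
scene [[439.32269135   0.         321.18365021]
 [  0.         439.32269135 240.44593623]
 [  0.           0.           1.        ]] [[-0.17931669  0.9837825   0.00418569  0.11625481]
 [-0.8134679  -0.15066309  0.56175672  0.40530883]
 [ 0.55327706  0.09732744  0.82729189 -1.64683235]
 [ 0.          0.          0.          1.        ]]
side [[602.53417044   0.         316.79957292]
 [  0.         602.53417044 240.912492  ]
 [  0.           0.           1.        ]] [[ 0.72878394 -0.68442703 -0.02082331 -0.39317607]
 [ 0.42197     0.42495204  0.80084773 -0.27253851]
 [-0.53927292 -0.59243178  0.5985059  -1.47435498]
 [ 0.          0.          0.          1.        ]]
wrist [[426.02419754   0.         319.07395145]
 [  0.         426.02419754 237.21879647]
 [  0.           0.           1.        ]] [[ 9.99996370e-01 -4.03126851e-05 -2.69407647e-03 -6.73169149e-01]
 [-6.96445968e-04  9.62040846e-01 -2.72904610e-01  3.48799777e-02]
 [ 2.60281312e-03  2.72905496e-01  9.62037325e-01 -3.79497141e-01]
 [ 0.00000000e+00  0.00000000e+00  0.00000000e+00  1.00000000e+00]]
```

View pics/scene0.png

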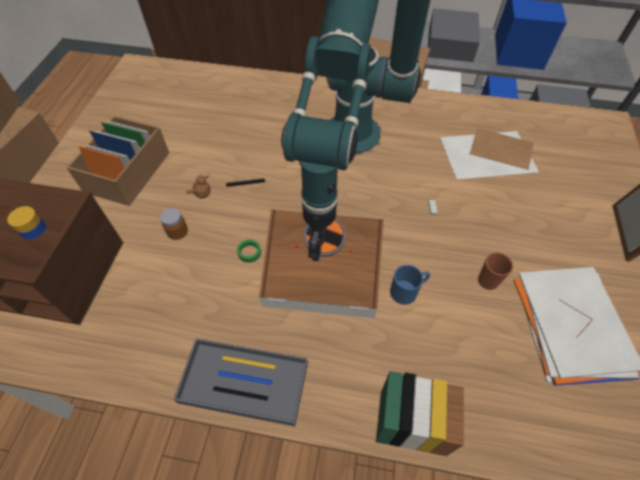

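View pics/side0.png

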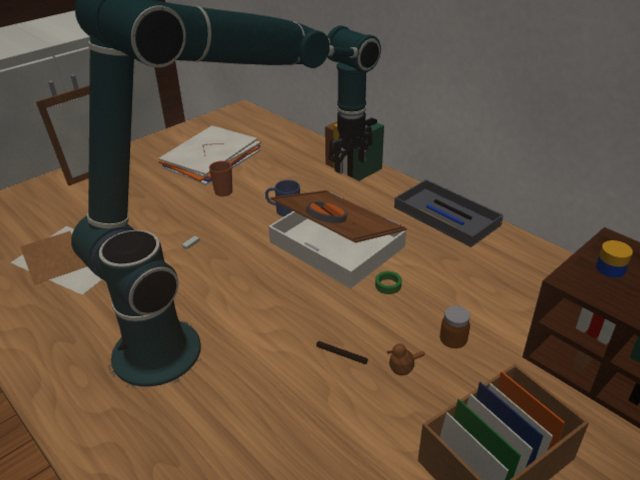

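View pics/wrist0.png

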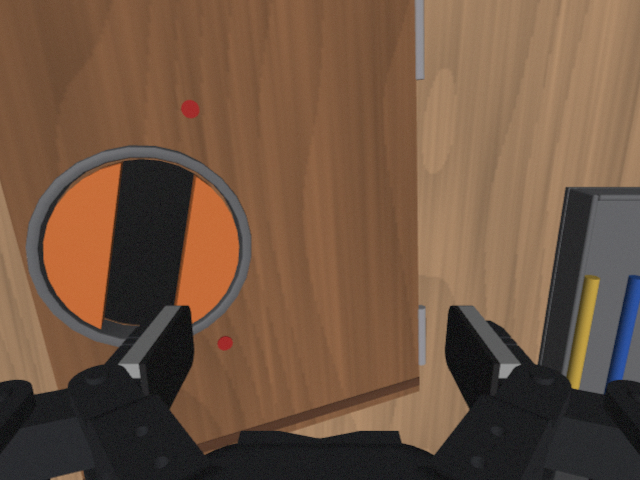

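The wrist view shows the open lid, with the dial's collar centred near px (140,247), its slot running almost along image y, two red dots at (190,109) and (225,343), and the hinge edge along column ~418. Next I'll fit the lid plane from the depth.

```bash
cat > h.py <<'E'
import numpy as np, cv2
def world(c,uv=None):
    K=c["intrinsics"];T=np.linalg.inv(c["camera_from_world"]);d=c["range_z"]
    v,u=np.mgrid[0:480,0:640]
    x=(u-K[0,2])/K[0,0]*d;y=-(v-K[1,2])/K[1,1]*d
    return np.stack([x,y,-d],-1)@T[:3,:3].T+T[:3,3]
def ray(c,u,v):
    K=c["intrinsics"];T=np.linalg.inv(c["camera_from_world"])
    return T[:3,3],T[:3,:3]@np.array([(u-K[0,2])/K[0,0],-(v-K[1,2])/K[1,1],-1])
def hit(c,u,v,n,d):  # n.p=d
    o,r=ray(c,u,v);return o+r*(d-n@o)/(n@r)
def proj(c,P):
    q=c["camera_from_world"]@np.append(P,1);K=c["intrinsics"]
    return K[0,0]*q[0]/-q[2]+K[0,2],K[1,1]*-q[1]/-q[2]+K[1,2]
E
python3 - <<'E'
from h import *
c=dict(np.load("wrist0.npz"));W=world(c);hsv=cv2.cvtColor(c["pixels"],cv2.COLOR_RGB2HSV)
P=W[0:300,270:400].reshape(-1,3);P=P[P[:,2]>.03]
m=P.mean(0);n=np.linalg.svd(P-m,full_matrices=False)[2][2];n*=np.sign(n[2])
print("n",n,"tilt",np.arccos(n[2]),"yaw from normal",np.arctan2(n[1],n[0]),"resid",np.std((P-m)@n))
d=n@m
for uv in [(418,150),(418,370),(417,10),(190,109),(225,343)]: print(uv,hit(c,*uv,n,d),W[uv[1],uv[0]])
or_=cv2.inRange(hsv,(5,150,120),(18,255,255))
k,l,st,ce=cv2.connectedComponentsWithStats(or_)
for i in range(1,k):
    if st[i,4]>300:
        q=W[l==i];print("orange",st[i],ce[i],q.mean(0),"height above lid",np.median(q@n-d))
# dial disc centre: ellipse on orange outer rim
top=d+.020
pts=[hit(c,u,v,n,top) for v,u in zip(*np.nonzero(or_)) if u<260]
pts=np.array(pts)
ex=np.cross([0,1,0],n);ex/=np.linalg.norm(ex);ey=np.cross(n,ex)
ab=np.c_[pts@ex,pts@ey].astype(np.float32)
cc,r=cv2.minEnclosingCircle(ab);print("circle",cc,r)
C=ex*cc[0]+ey*cc[1]+n*top;print("dial top centre",C,proj(c,C))
s=dict(np.load("side0.npz"));sc=dict(np.load("scene0.npz"))
print("side px",proj(s,C),"scene",proj(sc,C))
E
```

```text
n [0.5227222  0.02203889 0.85221816] tilt 0.5505858556981129 yaw from normal 0.04213680947244478 resid 0.015231474808164962
(418, 150) [0.74688447 0.04591591 0.05006932] [ 7.58176517e-01  4.21778983e-02 -5.38409277e-05]
(418, 370) [ 0.75943153 -0.14248295  0.04724549] [ 0.75456572 -0.13035639  0.0658263 ]
(417, 10) [0.7398651  0.13952115 0.05195408] [0.73681679 0.13629412 0.06684341]
(190, 109) [0.60490636 0.07375526 0.13643402] [0.59982446 0.07403194 0.11909425]
(225, 343) [ 0.61456181 -0.06668148  0.13414347] [ 0.61069429 -0.07554736  0.11866139]
orange [  43  163   78  166 8370] [ 82.64145759 243.18028674] [0.55022965 0.00598119 0.16004641] height above lid -0.010432177617285515
orange [ 176  177   63  146 5861] [207.09059887 252.10288347] [ 0.60902301 -0.00561541  0.13897939] height above lid 0.001709868062194475
circle (0.4374871253967285, -0.0013730785576626658) 0.06917472183704376
dial top centre [0.61030642 0.00863501 0.15827402] (np.float64(198.315261476506), np.float64(238.04218190137843))
side px (np.float64(331.7057839536157), np.float64(200.33653495891252)) scene (np.float64(327.14414711898814), np.float64(241.7688197111747))
```

Run:
```python
from h import *
c=dict(np.load("wrist0.npz"));W=world(c);hsv=cv2.cvtColor(c["pixels"],cv2.COLOR_RGB2HSV)
print(np.round(c["range_z"][20:330:40,20:440:40],3))
m=np.zeros((480,640),bool);m[10:100,60:400]=1;m[100:300,265:400]=1
P=W[m];P=P[P[:,2]>.03]
rng=np.random.default_rng(0);best=0
for _ in range(300):
    a=P[rng.choice(len(P),3,False)];n=np.cross(a[1]-a[0],a[2]-a[0]);n/=np.linalg.norm(n)+1e-12
    i=abs((P-a[0])@n)<.003
    if i.sum()>best:best=i.sum();I=i
q=P[I]
for _ in range(3):
    mm=q.mean(0);n=np.linalg.svd(q-mm,full_matrices=False)[2][2];n*=np.sign(n[2]);q=P[abs((P-mm)@n)<.003]
d=n@mm
print(best/len(P),"n",n,"tilt",np.arccos(n[2]),"yaw",np.arctan2(n[1],n[0]),np.std((q-mm)@n),d)
for uv in [(418,120),(418,370),(416,10),(190,109),(225,343)]: print(uv,hit(c,*uv,n,d),W[uv[1],uv[0]])
or_=cv2.inRange(hsv,(5,150,120),(18,255,255))
k,l,st,ce=cv2.connectedComponentsWithStats(or_)
g=np.isin(l,[i for i in range(1,k) if st[i,4]>3000])
print("h",np.median(W[g]@n-d))
top=d+.020
uh=np.array([np.cos(np.arctan2(n[1],n[0])),np.sin(np.arctan2(n[1],n[0])),0]);ey=np.array([-uh[1],uh[0],0]);ex=np.cross(ey,n)
pts=np.array([hit(c,u,v,n,top) for v,u in zip(*np.nonzero(g))])
cc,r=cv2.minEnclosingCircle(np.c_[pts@ex,pts@ey].astype(np.float32));C=ex*cc[0]+ey*cc[1]+n*top
print("circle r",r,"top centre",C,proj(c,C))
H=hit(c,418,120,n,d);print("lid centre->hinge along slope",(H-C)@ex)
np.savez("lid.npz",n=n,d=d,C=C)
```

```text
[[0.21  0.213 0.221 0.225 0.    0.24  0.246 0.253 0.262 0.27  0.277]
 [0.211 0.218 0.223 0.23  0.236 0.244 0.251 0.259 0.267 0.278 0.285]
 [0.216 0.222 0.228 0.234 0.241 0.25  0.256 0.264 0.274 0.283 0.357]
 [0.221 0.225 0.231 0.238 0.246 0.254 0.262 0.27  0.279 0.289 0.364]
 [0.225 0.212 0.218 0.24  0.247 0.24  0.269 0.276 0.286 0.296 0.373]
 [0.228 0.217 0.224 0.245 0.253 0.245 0.273 0.284 0.293 0.304 0.384]
 [0.394 0.222 0.227 0.248 0.257 0.25  0.279 0.289 0.301 0.312 0.395]
 [0.405 0.229 0.233 0.    0.248 0.257 0.286 0.297 0.307 0.321 0.404]]
0.9961284722222222 n [0.34781859 0.02545109 0.93721634] tilt 0.35623545516368543 yaw 0.07304327722362722 0.0006885917141438001 0.3211153267771888
(418, 120) [0.74214034 0.06755063 0.06537005] [7.56466757e-01 6.70377242e-02 5.64214219e-04]
(418, 370) [ 0.75447843 -0.13013886  0.06615962] [ 0.75456572 -0.13035639  0.0658263 ]
(416, 10) [0.73641697 0.13655966 0.06562009] [0.73640664 0.13654861 0.06567108]
(190, 109) [0.59953778 0.07404755 0.11811611] [0.59982446 0.07403194 0.11909425]
(225, 343) [ 0.6105538  -0.07586941  0.11809901] [ 0.61069429 -0.07554736  0.11866139]
h 0.01995848965764302
circle r 0.050121840089559555 top centre [ 0.57912136 -0.00226583  0.14910519] (np.float64(147.96473777018372), np.float64(252.42664561214218))
lid centre->hinge along slope 0.18635436528061583
```

The plane fit holds up: tilt 0.356, hinge at (0.743, 0.010, 0.060), and a dial radius of 50 mm against the given 50 mm. When shut, the dial should sit at (0.5585, -0.003) and press_right at (0.541, -0.115). I'll close the fingers and move over press_right.

>>> arm_command:
  rows:
    - {"xyz":[-0.033,0.029,0],"gripper":0}
    - {"xyz":[-0.033,0.029,0],"gripper":0}
    - {"xyz":[-0.033,0.029,0],"gripper":0}
    - {"xyz":[-0.033,0.029,0],"gripper":0}
    - {"xyz":[0,0,0],"gripper":0}
    - {"xyz":[0,0,0],"gripper":0}
    - {"xyz":[0,0,0],"gripper":0}
    - {"xyz":[0,0,0.02],"gripper":0}
    - {"xyz":[0,0,0.02],"gripper":0}
    - {"xyz":[0,0,0.02],"gripper":0}

```text
invalid input
```

Run:
```python
from workcell import bot, read_camera
from h import *
s=bot.read_state();print(s["time"],s["tool_pos"],s["tcp_rot"],s["wrist_force"],s["width"],s["q"])
c=read_camera("side");cv2.imwrite("pics/side1.png",c["pixels"][:,:,::-1])
```

```text
0.15 [6.74411684e-01 1.65512688e-05 2.30211943e-01] [-3.14151563e+00  2.76659064e-05  2.84869923e-03] [0.03685356 0.56393577 0.37755308] 1.0028486156708185 [-3.69094481e-02  2.64601865e-01  1.60509997e+00  9.17869331e-06
  1.27370596e+00 -3.68945299e-02]
```

View pics/side1.png

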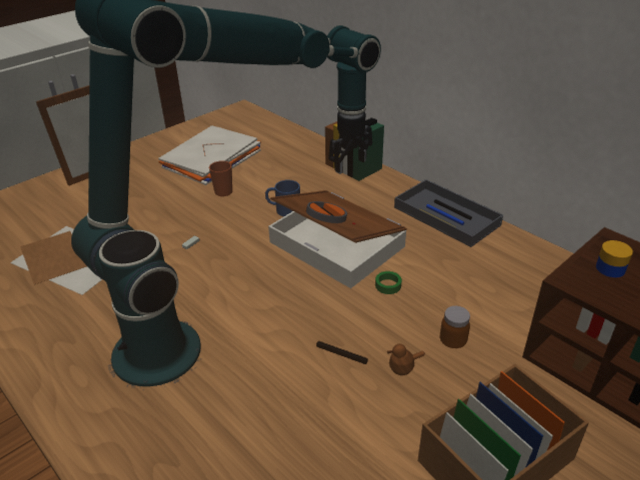

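The call was refused and the picture is unchanged. Each row probably needs all three fields, so I'll add delta_rot.

>>> arm_command:
  rows:
    - {"delta_rot":[0,0,0],"xyz":[-0.033,0.029,0],"gripper":0}
    - {"delta_rot":[0,0,0],"xyz":[-0.033,0.029,0],"gripper":0}
    - {"delta_rot":[0,0,0],"xyz":[-0.033,0.029,0],"gripper":0}
    - {"delta_rot":[0,0,0],"xyz":[-0.033,0.029,0],"gripper":0}
    - {"delta_rot":[0,0,0],"xyz":[0,0,0],"gripper":0}
    - {"delta_rot":[0,0,0],"xyz":[0,0,0],"gripper":0}
    - {"delta_rot":[0,0,0],"xyz":[0,0,0],"gripper":0}
    - {"delta_rot":[0,0,0],"xyz":[0,0,0.02],"gripper":0}
    - {"delta_rot":[0,0,0],"xyz":[0,0,0.02],"gripper":0}
    - {"delta_rot":[0,0,0],"xyz":[0,0,0.02],"gripper":0}

```text
time: 1.2
tool_pos: [0.5444, -0.115, 0.1708]
tcp_rot: [-3.142, -0.003, -0.001]
wrist_force: [-0.3, -0.2, -0.5]
width: 0.002
```

Run:
```python
from workcell import bot, read_camera
from h import *
s=bot.read_state();print(s["time"],s["tool_pos"],s["tcp_rot"],s["wrist_force"],s["width"],s["q"])
c=read_camera("side");cv2.imwrite("pics/side2.png",c["pixels"][:,:,::-1])
```

```text
1.2 [ 0.54437042 -0.11501921  0.17077497] [-3.14155785e+00 -2.69646172e-03 -1.48175516e-03] [-0.34793217 -0.18205392 -0.47939288] 0.0020285748378576253 [-2.53162225e-01  8.66317872e-02  1.92606409e+00  2.98027581e-04
  1.12799210e+00 -2.55006440e-01]
```

View pics/side2.png

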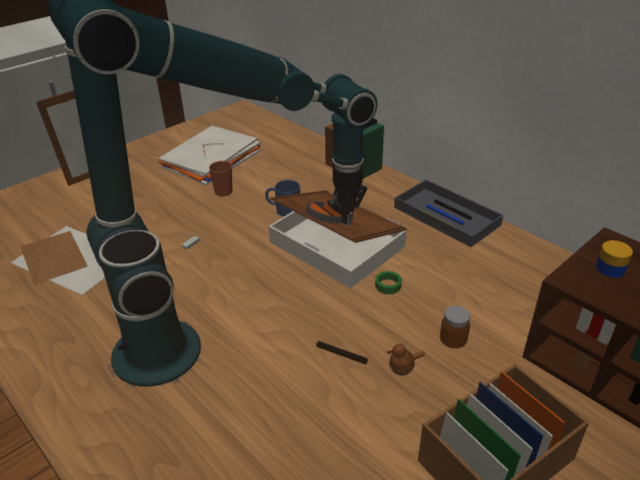

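The closed fingertip (px 347,215) is just above the lid, right of the dial. I'll push down.

>>> arm_command:
  rows:
    - {"delta_rot":[0,0,0],"xyz":[0,0,0.01],"gripper":0}
    - {"delta_rot":[0,0,0],"xyz":[0,0,0.01],"gripper":0}
    - {"delta_rot":[0,0,0],"xyz":[0,0,0.01],"gripper":0}
    - {"delta_rot":[0,0,0],"xyz":[0,0,0.01],"gripper":0}
    - {"delta_rot":[0,0,0],"xyz":[0,0,0.008],"gripper":0}
    - {"delta_rot":[0,0,0],"xyz":[0,0,0.008],"gripper":0}
    - {"delta_rot":[0,0,0],"xyz":[0,0,0.008],"gripper":0}

```text
time: 1.95
tool_pos: [0.543, -0.1161, 0.1069]
tcp_rot: [3.141, -0.0, 0.0]
wrist_force: [-0.2, 0.4, 2.0]
width: 0.003
```

>>> arm_command:
  rows:
    - {"delta_rot":[0,0,0],"xyz":[0,0,0.008],"gripper":0}
    - {"delta_rot":[0,0,0],"xyz":[0,0,0.008],"gripper":0}
    - {"delta_rot":[0,0,0],"xyz":[0,0,0.008],"gripper":0}
    - {"delta_rot":[0,0,0],"xyz":[0,0,0.008],"gripper":0}
    - {"delta_rot":[0,0,0],"xyz":[0,0,0.005],"gripper":0}
    - {"delta_rot":[0,0,0],"xyz":[0,0,0.002],"gripper":0}
    - {"delta_rot":[0,0,0],"xyz":[0,0,0.001],"gripper":0}
    - {"delta_rot":[0,0,0],"xyz":[0,0,0],"gripper":0}

```text
time: 2.75
tool_pos: [0.5431, -0.1159, 0.0672]
tcp_rot: [-3.141, 0.0, -0.0]
wrist_force: [-0.2, 0.3, -0.4]
width: -0.002
```

>>> arm_command:
  rows:
    - {"delta_rot":[0,0,0],"xyz":[0,0,0.001],"gripper":0}
    - {"delta_rot":[0,0,0],"xyz":[0,0,0.001],"gripper":0}
    - {"delta_rot":[0,0,0],"xyz":[0,0,0],"gripper":0}
    - {"delta_rot":[0,0,0],"xyz":[0,0,0],"gripper":0}
    - {"delta_rot":[0,0,0],"xyz":[0,0,0],"gripper":0}

```text
time: 3.25
tool_pos: [0.5434, -0.116, 0.066]
tcp_rot: [3.141, 0.0, 0.001]
wrist_force: [-2.0, 0.6, 4.6]
width: 0.001
```

The force rises at z = 0.066, so the lid is shut. I'll lift off and look from above the dial.

>>> arm_command:
  rows:
    - {"delta_rot":[0,0,0],"xyz":[0,0,-0.03],"gripper":0}
    - {"delta_rot":[0,0,0],"xyz":[0,0,-0.03],"gripper":0}
    - {"delta_rot":[0,0,0],"xyz":[0,0,-0.03],"gripper":0}
    - {"delta_rot":[0,0,0],"xyz":[0,0,-0.03],"gripper":0}
    - {"delta_rot":[0,0,0],"xyz":[0,0,-0.03],"gripper":0.05}
    - {"delta_rot":[0,0,0],"xyz":[0.004,-0.028,0],"gripper":0.05}
    - {"delta_rot":[0,0,0],"xyz":[0.004,-0.028,0],"gripper":0.05}
    - {"delta_rot":[0,0,0],"xyz":[0.004,-0.028,0],"gripper":0.05}
    - {"delta_rot":[0,0,0],"xyz":[0.004,-0.028,0],"gripper":0.05}
    - {"delta_rot":[0,0,0],"xyz":[0,0,0],"gripper":0.05}
    - {"delta_rot":[0,0,0],"xyz":[0,0,0],"gripper":0.05}

```text
time: 4.35
tool_pos: [0.5589, -0.0036, 0.2149]
tcp_rot: [3.141, 0.003, -0.001]
wrist_force: [0.1, -1.0, 0.1]
width: 0.582
```

Run:
```python
from workcell import bot, read_camera
from h import *
s=bot.read_state();print(s["time"],s["tool_pos"],s["tcp_rot"],s["wrist_force"],s["width"],s["q"])
c=read_camera("wrist");cv2.imwrite("pics/wrist3.png",c["pixels"][:,:,::-1]);np.savez("wrist3.npz",**c)
```

```text
4.35 [ 0.55886995 -0.00363585  0.21488393] [ 3.14114268e+00  2.55792743e-03 -5.88986849e-04] [ 0.06879866 -1.03654353  0.09538837] 0.5822511318556942 [-5.07824206e-02  5.64852367e-02  1.87361537e+00 -4.99453474e-04
  1.21184345e+00 -5.22355435e-02]
```

View pics/wrist3.png

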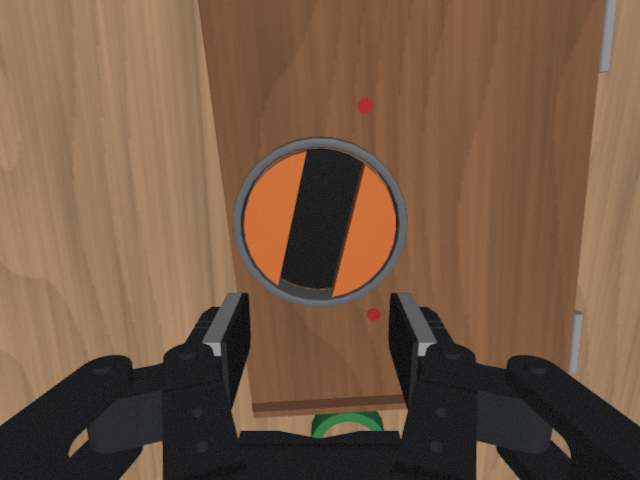

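The lid is shut, with the dial centred near px (320,221). The slot runs from upper right (335,155) to lower left (305,285), so the dial is already slightly turned. I'll measure its centre and angle, and the lid tilt.

```bash
cat > meas.py <<'E'
from h import *
def meas(c):
    W=world(c);hsv=cv2.cvtColor(c["pixels"],cv2.COLOR_RGB2HSV)
    br=cv2.inRange(hsv,(5,60,30),(20,200,140))>0
    z=np.array([0,0,1.])
    g=cv2.inRange(hsv,(5,180,130),(18,255,255))
    k,l,st,ce=cv2.connectedComponentsWithStats(g)
    ids=[i for i in range(1,k) if st[i,4]>800]
    out=[]
    allp=[]
    for i in ids:
        v,u=np.nonzero(l==i);p=np.array([hit(c,a,b,z,.086)[:2] for a,b in zip(u,v)]);allp.append(p)
        print("orange",st[i],"z",np.median(W[l==i][:,2]))
    A=np.vstack(allp).astype(np.float32)
    cc,r=cv2.minEnclosingCircle(A);cc=np.array(cc);print("centre",cc,"r",r)
    for p in allp:
        # inner chord edge: hull points well inside the disc
        cn,_=cv2.findContours((l==ids[[id(x) for x in allp].index(id(p))]).astype(np.uint8),0,cv2.CHAIN_APPROX_NONE)
        cn=max(cn,key=len)[:,0];q=np.array([hit(c,a,b,z,.086)[:2] for a,b in cn])
        e=q[np.linalg.norm(q-cc,axis=1)<.043].astype(np.float32)
        if len(e)>5:
            f=cv2.fitLine(e,cv2.DIST_HUBER,0,.01,.01).ravel();a=np.arctan2(f[1],f[0])%np.pi
            nn=np.array([-f[1],f[0]]);print("edge dir",a,"offset",nn@(f[2:]-cc),"dial angle",np.pi/2+.07-a)
E
python3 - <<'E'
from meas import *
c=dict(np.load("wrist3.npz"));meas(c);W=world(c)
for b in [(20,120,230,560),(130,380,440,560),(330,390,270,380)]:
    P=W[b[0]:b[1],b[2]:b[3]].reshape(-1,3);P=P[abs(P[:,2]-.06)<.03]
    A=np.c_[P[:,:2],np.ones(len(P))];print(b,np.median(P[:,2]),np.linalg.lstsq(A,P[:,2],rcond=None)[0])
z=np.array([0,0,1.])
for uv in [(213,100),(245,340),(365,105),(373,314),(605,70),(572,372),(255,408)]:print(uv,hit(c,*uv,z,.066))
E
```

```text
orange [ 245  151   61  133 4034] z 0.08618204146637767
orange [ 333  166   62  130 3997] z 0.08613579481491451
centre [ 0.55857664 -0.00349343] r 0.049951475113630295
edge dir 1.355716 offset 0.019692888975004694 dial angle 0.2850803
edge dir 1.3450786 offset -0.01926232660610221 dial angle 0.29571772
(20, 120, 230, 560) 0.0661437411076865 [-0.00068626 -0.00095637  0.06664858]
(130, 380, 440, 560) 0.06610082732757114 [-7.99377166e-04 -8.69367482e-05  6.66527614e-02]
(330, 390, 270, 380) 0.06618813938604517 [-0.00154122 -0.00013415  0.06704179]
(213, 100) [0.48889769 0.07640354 0.066     ]
(245, 340) [ 0.5017483  -0.09822471  0.066     ]
(365, 105) [0.5880879  0.07345007 0.066     ]
(373, 314) [ 0.59874501 -0.0762493   0.066     ]
(605, 70) [0.74093385 0.09508752 0.066     ]
(572, 372) [ 0.75600136 -0.12556714  0.066     ]
(255, 408) [ 0.50698328 -0.15917307  0.066     ]
```

The lid lies flat: z is 0.066 everywhere with slope below 0.002. The dial is at (0.5586, -0.0035), at an angle of about 0.29 rad, so the slot lies at 1.35 rad in the world. I'll straddle the axis with the fingers 50 mm apart, turning the jaws onto the slot line first (-1.35 about tool z).

>>> arm_command:
  rows:
    - {"delta_rot":[0,0,-0.135],"xyz":[0,0,0],"gripper":0.05}
    - {"delta_rot":[0,0,-0.135],"xyz":[0,0,0],"gripper":0.05}
    - {"delta_rot":[0,0,-0.135],"xyz":[0,0,0],"gripper":0.05}
    - {"delta_rot":[0,0,-0.135],"xyz":[0,0,0],"gripper":0.05}
    - {"delta_rot":[0,0,-0.135],"xyz":[0,0,0],"gripper":0.05}
    - {"delta_rot":[0,0,-0.135],"xyz":[0,0,0],"gripper":0.05}
    - {"delta_rot":[0,0,-0.135],"xyz":[0,0,0],"gripper":0.05}
    - {"delta_rot":[0,0,-0.135],"xyz":[0,0,0],"gripper":0.05}
    - {"delta_rot":[0,0,-0.135],"xyz":[0,0,0],"gripper":0.05}
    - {"delta_rot":[0,0,-0.135],"xyz":[0,0,0],"gripper":0.05}
    - {"delta_rot":[0,0,0],"xyz":[0,0,0],"gripper":0.05}
    - {"delta_rot":[0,0,0],"xyz":[0,0,0],"gripper":0.05}

```text
time: 5.6
tool_pos: [0.5589, -0.0049, 0.2152]
tcp_rot: [2.457, 1.958, -0.0]
wrist_force: [-0.2, -0.4, 0.2]
width: 0.585
```

Run:
```python
from workcell import bot, read_camera
from h import *
from scipy.spatial.transform import Rotation as R
s=bot.read_state();M=R.from_rotvec(s["tcp_rot"]).as_matrix();print(s["time"],s["tool_pos"],s["width"],s["q"]);print(M,np.arctan2(M[1,0],M[0,0]))
```

```text
5.6 [ 0.55888308 -0.00490508  0.21515235] 0.5846240075439068 [-5.32312285e-02  5.62081723e-02  1.87340059e+00 -1.90869230e-04
  1.21215834e+00 -1.39880482e+00]
[[ 2.23258141e-01  9.74759339e-01 -1.83700121e-04]
 [ 9.74759334e-01 -2.23258172e-01 -1.69191003e-04]
 [-2.05933063e-04 -1.41290139e-04 -9.99999969e-01]] 1.34564061578185
```

>>> arm_command:
  rows:
    - {"delta_rot":[0,0,0],"xyz":[0.001,0,0.03],"gripper":0.05}
    - {"delta_rot":[0,0,0],"xyz":[0,0,0.03],"gripper":0.05}
    - {"delta_rot":[0,0,0],"xyz":[0,0,0.03],"gripper":0.05}
    - {"delta_rot":[0,0,0],"xyz":[0,0,0.02],"gripper":0.05}
    - {"delta_rot":[0,0,0],"xyz":[0,0,0.01],"gripper":0.05}
    - {"delta_rot":[0,0,0],"xyz":[0,0,0.005],"gripper":0.05}
    - {"delta_rot":[0,0,0],"xyz":[0,0,0.005],"gripper":0.05}
    - {"delta_rot":[0,0,0],"xyz":[0,0,0.004],"gripper":0.05}
    - {"delta_rot":[0,0,0],"xyz":[0,0,0],"gripper":0.05}

```text
time: 6.5
tool_pos: [0.5596, -0.0031, 0.0816]
tcp_rot: [2.453, 1.963, 0.001]
wrist_force: [0.2, 0.3, 0.8]
width: 0.58
```

Run:
```python
from workcell import bot, read_camera
from h import *
c=read_camera("side");u,v=map(int,proj(c,np.array([.5586,-.0035,.086])))
cv2.imwrite("pics/side4.png",cv2.resize(c["pixels"][v-80:v+70,u-100:u+100,::-1],(800,600)))
c=read_camera("wrist");cv2.imwrite("pics/wrist4.png",c["pixels"][:,:,::-1])
```

```text
(no output)
```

View pics/side4.png

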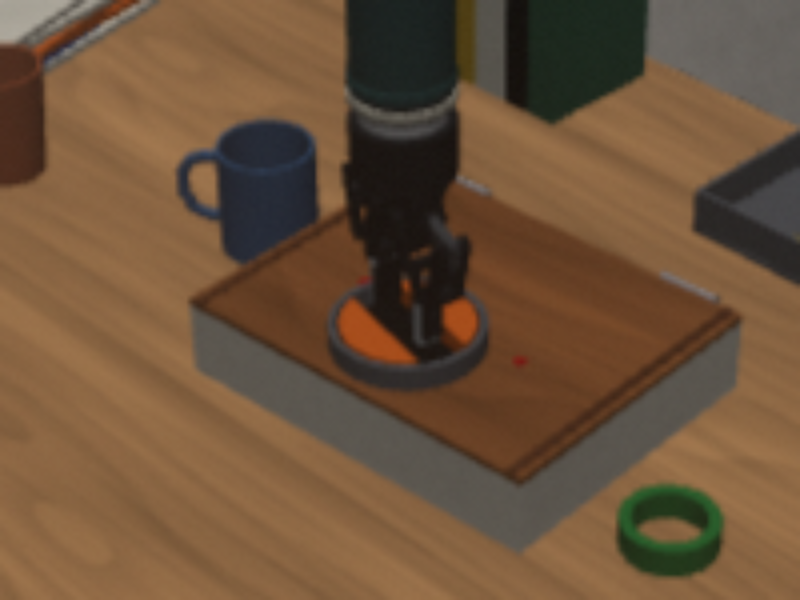

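View pics/wrist4.png

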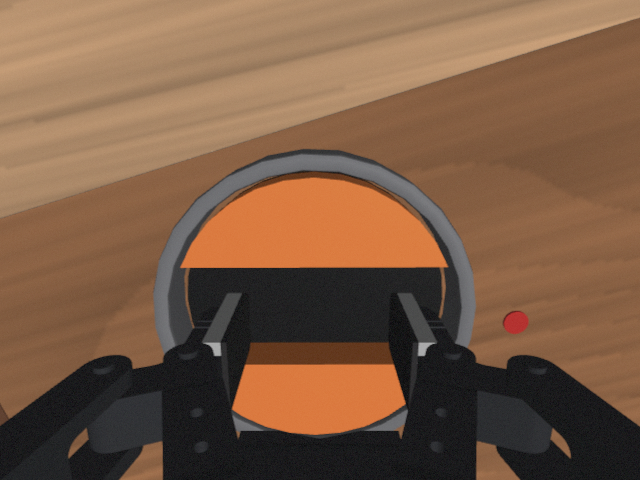

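Both views show the fingers over the slot, parallel to it and centred. I'll lower further in small steps and watch the force.

>>> arm_command:
  rows:
    - {"delta_rot":[0,0,0],"xyz":[0,0,0.003],"gripper":0.05}
    - {"delta_rot":[0,0,0],"xyz":[0,0,0.003],"gripper":0.05}
    - {"delta_rot":[0,0,0],"xyz":[0,0,0.003],"gripper":0.05}
    - {"delta_rot":[0,0,0],"xyz":[0,0,0.002],"gripper":0.05}
    - {"delta_rot":[0,0,0],"xyz":[0,0,0],"gripper":0.05}

```text
time: 7.1
tool_pos: [0.5588, -0.003, 0.0697]
tcp_rot: [-2.452, -1.963, 0.001]
wrist_force: [0.5, 0.2, 0.3]
width: 0.585
```

>>> arm_command:
  rows:
    - {"delta_rot":[0,0,0],"xyz":[0,0,0.001],"gripper":0.05}
    - {"delta_rot":[0,0,0.07],"xyz":[0,0,0],"gripper":0.05}
    - {"delta_rot":[0,0,0.07],"xyz":[0,0,0],"gripper":0.05}
    - {"delta_rot":[0,0,0.07],"xyz":[0,0,0],"gripper":0.05}
    - {"delta_rot":[0,0,0.07],"xyz":[0,0,0],"gripper":0.05}
    - {"delta_rot":[0,0,0.07],"xyz":[0,0,0],"gripper":0.05}

```text
time: 7.7
tool_pos: [0.5595, -0.0031, 0.0694]
tcp_rot: [2.758, 1.503, 0.001]
wrist_force: [0.2, -0.6, -0.3]
width: 0.583
```

Run:
```python
from workcell import bot, read_camera
from h import *
s=bot.read_state();print(s["tool_pos"],s["wrist_force"],s["torque"],s["q"])
c=read_camera("wrist");cv2.imwrite("pics/wrist5.png",c["pixels"][:,:,::-1])
```

```text
[ 0.55954309 -0.00314794  0.06940218] [ 0.22980194 -0.55150216 -0.29632411] [-0.07709913 -0.08301522  0.14904293] [-4.99641868e-02  2.02886018e-01  2.00117989e+00 -3.51720454e-04
  9.36802061e-01 -1.04732729e+00]
```

View pics/wrist5.png

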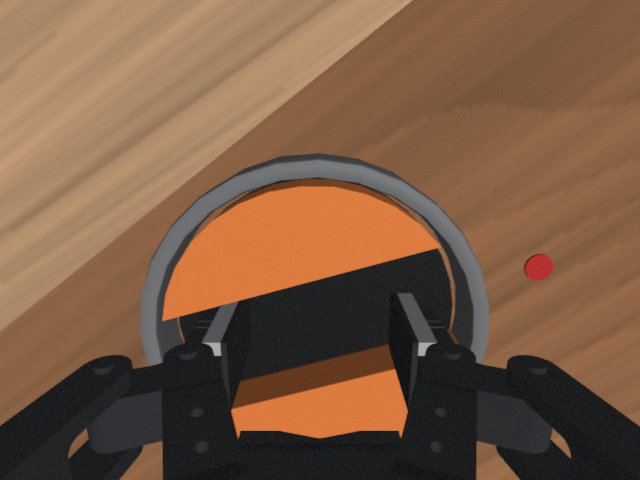

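The fingers bear on the slot walls and the dial is following with about 0.23 rad of play (torque 0.15 Nm, as expected). I'll keep turning.

>>> arm_command:
  rows:
    - {"delta_rot":[0,0,0.1],"xyz":[0,0,0],"gripper":0.05}
    - {"delta_rot":[0,0,0.1],"xyz":[0,0,0],"gripper":0.05}
    - {"delta_rot":[0,0,0.1],"xyz":[0,0,0],"gripper":0.05}
    - {"delta_rot":[0,0,0.1],"xyz":[0,0,0],"gripper":0.05}
    - {"delta_rot":[0,0,0.1],"xyz":[0,0,0],"gripper":0.05}
    - {"delta_rot":[0,0,0.1],"xyz":[0,0,0],"gripper":0.05}
    - {"delta_rot":[0,0,0.1],"xyz":[0,0,0],"gripper":0.05}
    - {"delta_rot":[0,0,0.1],"xyz":[0,0,0],"gripper":0.05}
    - {"delta_rot":[0,0,0.1],"xyz":[0,0,0],"gripper":0.05}
    - {"delta_rot":[0,0,0.1],"xyz":[0,0,0],"gripper":0.05}
    - {"delta_rot":[0,0,0.1],"xyz":[0,0,0],"gripper":0.05}

```text
time: 8.85
tool_pos: [0.5605, -0.0043, 0.0696]
tcp_rot: [3.135, -0.16, 0.004]
wrist_force: [2.3, -4.8, -2.6]
width: 0.585
```

Run:
```python
from workcell import bot, read_camera
from h import *
from scipy.spatial.transform import Rotation as R
s=bot.read_state();M=R.from_rotvec(s["tcp_rot"]).as_matrix();print(s["tool_pos"],s["wrist_force"],s["torque"],s["q"],np.arctan2(M[1,0],M[0,0]))
c=read_camera("wrist");cv2.imwrite("pics/wrist6.png",c["pixels"][:,:,::-1])
from meas import meas; meas(c)
```

```text
[ 0.56046514 -0.00429469  0.06957204] [ 2.25261217 -4.81330742 -2.64090565] [-0.7621781 -0.402839   0.1803407] [-0.05078716  0.20312242  2.00052147 -0.0026338   0.93521797  0.05252514] -0.10174885698381418
orange [  164   180   276   141 14988] z 0.08611918887958755
orange [ 232  347  175   91 7581] z 0.08597732268334848
centre [ 0.55941927 -0.00250993] r 0.05024673417210579
edge dir 0.1785651 offset 0.017979663746687413 dial angle 1.4622312
edge dir 0.15872574 offset -0.014483205824782241 dial angle 1.4820706
```

View pics/wrist6.png

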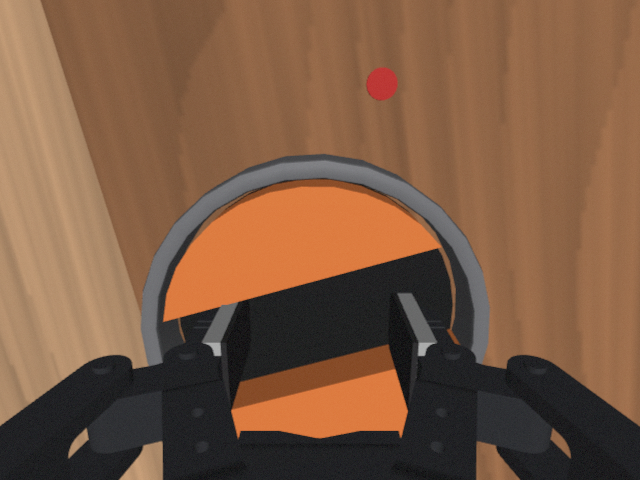

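The dial is at about 1.47. I'll turn gently the rest of the way to the stop.

>>> arm_command:
  rows:
    - {"delta_rot":[0,0,0.04],"xyz":[0,0,0],"gripper":0.05}
    - {"delta_rot":[0,0,0.04],"xyz":[0,0,0],"gripper":0.05}
    - {"delta_rot":[0,0,0.04],"xyz":[0,0,0],"gripper":0.05}
    - {"delta_rot":[0,0,0],"xyz":[0,0,0],"gripper":0.05}
    - {"delta_rot":[0,0,0],"xyz":[0,0,0],"gripper":0.05}

```text
time: 9.4
tool_pos: [0.5605, -0.0044, 0.0696]
tcp_rot: [3.121, -0.342, 0.005]
wrist_force: [3.0, -5.5, -2.2]
width: 0.584
```

Run:
```python
from workcell import bot, read_camera
from h import *
from scipy.spatial.transform import Rotation as R
s=bot.read_state();M=R.from_rotvec(s["tcp_rot"]).as_matrix();print(s["tool_pos"],s["wrist_force"],s["torque"],np.arctan2(M[1,0],M[0,0]))
c=read_camera("wrist")
from meas import meas; meas(c)
```

```text
[ 0.56052931 -0.00438597  0.06961004] [ 3.00913638 -5.52870337 -2.21717979] [-0.79816049 -0.5262205   0.10617167] -0.21799386690876138
orange [  164   180   277   141 15086] z 0.08613451401024187
orange [ 232  353  176   85 7328] z 0.08601206807798041
centre [ 0.5587222  -0.00181597] r 0.04974463954567909
edge dir 0.053639565 offset 0.01721013470149603 dial angle 1.5871568
edge dir 0.04140994 offset -0.017724191185065248 dial angle 1.5993863
```

The dial is at about 1.59, which is the stop. I'll back the fingers off 0.2 rad within the play and then lift straight out.

>>> arm_command:
  rows:
    - {"delta_rot":[0,0,-0.1],"xyz":[0,0,0],"gripper":0.05}
    - {"delta_rot":[0,0,-0.1],"xyz":[0,0,0],"gripper":0.05}
    - {"delta_rot":[0,0,0],"xyz":[0,0,0],"gripper":0.05}
    - {"delta_rot":[0,0,0],"xyz":[0,0,-0.005],"gripper":0.05}
    - {"delta_rot":[0,0,0],"xyz":[0,0,-0.01],"gripper":0.05}
    - {"delta_rot":[0,0,0],"xyz":[0,0,-0.02],"gripper":0.05}
    - {"delta_rot":[0,0,0],"xyz":[0,0,-0.03],"gripper":0.05}
    - {"delta_rot":[0,0,0],"xyz":[0,0,-0.04],"gripper":0.05}
    - {"delta_rot":[0,0,0],"xyz":[0,0,-0.04],"gripper":0.05}
    - {"delta_rot":[0,0,0],"xyz":[0,0,0],"gripper":0.05}
    - {"delta_rot":[0,0,0],"xyz":[0,0,0],"gripper":0.05}

```text
time: 10.55
tool_pos: [0.5605, -0.003, 0.217]
tcp_rot: [3.141, -0.032, 0.007]
wrist_force: [0.8, 0.8, -0.3]
width: 0.587
```

Run:
```python
from workcell import bot, read_camera
from h import *
s=bot.read_state();print(s["time"],s["tool_pos"],s["wrist_force"],np.abs(s["joint_vel"]).max())
c=read_camera("wrist");cv2.imwrite("pics/wrist7.png",c["pixels"][:,:,::-1])
from meas import meas; meas(c); W=world(c)
for b in [(60,120,340,520),(130,280,440,520)]:
    P=W[b[0]:b[1],b[2]:b[3]].reshape(-1,3);P=P[abs(P[:,2]-.06)<.03]
    print(np.median(P[:,2]),np.linalg.lstsq(np.c_[P[:,:2],np.ones(len(P))],P[:,2],rcond=None)[0])
c=read_camera("scene");cv2.imwrite("pics/scene7.png",c["pixels"][:,:,::-1])
o=dict(np.load("scene0.npz"));df=np.abs(c["pixels"].astype(int)-o["pixels"]).max(2)
m=(df>40).astype(np.uint8);k,l,st,ce=cv2.connectedComponentsWithStats(m)
print([list(x) for x in st[1:] if x[4]>15])
```

```text
10.55 [ 0.5604767  -0.00304153  0.21698138] [ 0.75518559  0.83051594 -0.33180173] 0.05638294493517238
orange [ 245  151  139   54 4105] z 0.0861463838359281
orange [ 252  249  134   48 3899] z 0.0861573960648207
centre [ 0.55840266 -0.00347839] r 0.0499555729329586
edge dir 0.05957937 offset 0.019220120631712856 dial angle 1.5812169
edge dir 0.05739874 offset -0.019429868012399765 dial angle 1.5833975
0.0661343147090892 [-0.0011881  -0.00097006  0.06696991]
0.06611112810571623 [-0.00181179 -0.00014626  0.06732675]
[[np.int32(327), np.int32(0), np.int32(3), np.int32(7), np.int32(17)], [np.int32(331), np.int32(0), np.int32(39), np.int32(16), np.int32(164)], [np.int32(317), np.int32(8), np.int32(8), np.int32(23), np.int32(96)], [np.int32(368), np.int32(17), np.int32(9), np.int32(31), np.int32(125)], [np.int32(321), np.int32(22), np.int32(43), np.int32(28), np.int32(719)], [np.int32(307), np.int32(37), np.int32(18), np.int32(27), np.int32(194)], [np.int32(326), np.int32(45), np.int32(33), np.int32(30), np.int32(402)], [np.int32(360), np.int32(48), np.int32(12), np.int32(9), np.int32(74)]
[... 473 characters left out ...]
nt32(117), np.int32(175), np.int32(5404)], [np.int32(337), np.int32(89), np.int32(8), np.int32(10), np.int32(33)], [np.int32(359), np.int32(103), np.int32(5), np.int32(5), np.int32(16)], [np.int32(345), np.int32(115), np.int32(14), np.int32(12), np.int32(88)], [np.int32(345), np.int32(126), np.int32(9), np.int32(26), np.int32(114)], [np.int32(312), np.int32(132), np.int32(10), np.int32(8), np.int32(38)], [np.int32(352), np.int32(143), np.int32(4), np.int32(9), np.int32(23)], [np.int32(336), np.int32(152), np.int32(19), np.int32(37), np.int32(258)], [np.int32(332), np.int32(190), np.int32(6), np.int32(12), np.int32(50)], [np.int32(320), np.int32(252), np.int32(22), np.int32(9), np.int32(72)]]
```

View pics/wrist7.png

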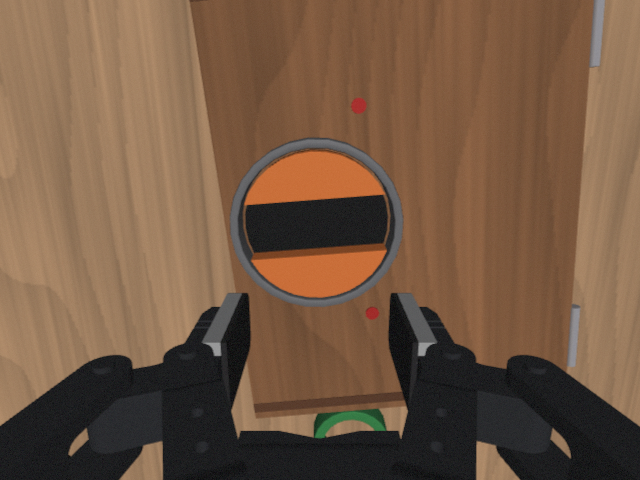

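View pics/scene7.png

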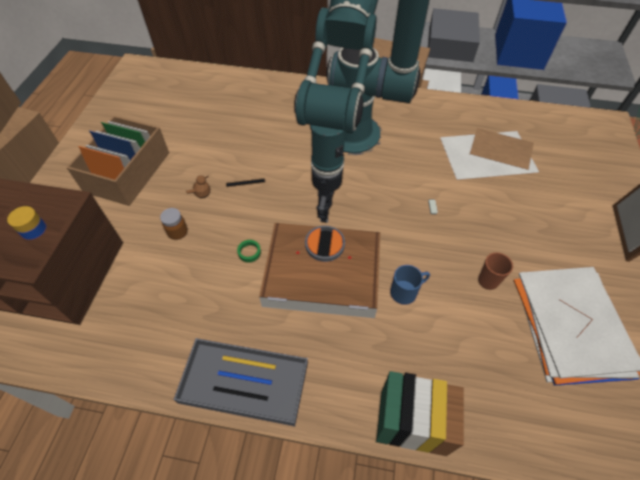

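The slot now runs from (245,229) to (388,219) in the wrist view, towards the front edge. The dial reads 1.58 rad, the lid is flat at 66 mm, the hand is clear, and nothing changed in the scene apart from the arm and the case. I'll hand the job in.

```bash
python3 -c "
from workcell import bot
print(bot.finish_job())"
```

```text
the job is handed in; nothing more can be done
None
```

The lid is shut and the dial is turned to its locked end; I handed the job in at about 10.6 s.

- **Lid:** I pushed it down with the closed fingertips at press_right until the force rose at z = 0.066 m. Before and after the turn, its upper face measured 66 mm above the desk with a slope under 0.002.
- **Dial:** I set both fingertips, 50 mm apart, in the slot either side of the axis and turned it from about 0.29 rad to the stop. It measured 1.58–1.60 rad, and 1.58 rad after the hand was lifted clear.
- **Surroundings:** comparing before and after pictures from the scene camera showed changes only at the arm and the case. The mug, tape and other things stand where they were. The hand was about 13 cm above the dial with no contact force.

The first move call was refused because its rows lacked `delta_rot`, and nothing moved. No check failed or disagreed.

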